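# Put the lantern battery packs on their sloped chargers

### The job

Put the three grey lantern battery packs on charge: lay each one lengthwise on the sloped cradle of its own length, squarely on the bed with its end down against the cleat, longest pack in the longest cradle and so on. Start with the longest, because it takes longest to charge, then the middle one, then the shortest. Leave the carton, the brass burner, the jar and the spanner where they are.

Things in the scene. Friction and masses are not known exactly. Their poses are not given: they have to be found in the camera images.
- pack_long_mid (a point): The longest of three loose lantern battery packs (105, 80, 55 mm long, else alike): grey plastic block, black ends, small brass contacts on top at both ends; 105 mm long (x), 36 wide (y), 28 high (z up), 90 to 310 g, flat on the bench at the start. Both ends are alike: either may go to the cleat. The point is its centre, 14 mm above its underside.
- pack_mid_mid (a point): The middle of three loose lantern battery packs (105, 80, 55 mm long, else alike): grey plastic block, black ends, small brass contacts on top at both ends; 80 mm long (x), 36 wide (y), 28 high (z up), 90 to 310 g, flat on the bench at the start. Both ends are alike: either may go to the cleat. The point is its centre, 14 mm above its underside.
- pack_short_mid (a point): The shortest of three loose lantern battery packs (105, 80, 55 mm long, else alike): grey plastic block, black ends, small brass contacts on top at both ends; 55 mm long (x), 36 wide (y), 28 high (z up), 90 to 310 g, flat on the bench at the start. Both ends are alike: either may go to the cleat. The point is its centre, 14 mm above its underside.
- seat_long (a point): Longest of three fixed cradles, for the 105 mm pack: steel bed 56 mm wide (y), 108 mm long, sloping 15 deg (0.262 rad), rising to +x (level, away from robot +-0.45 rad); cleat at low -x end 12 mm high, 6 thick; dark pad on the bed, no side walls. Point: where the seated pack's centre belongs, 52.5 mm up the slope from the cleat face, mid-width, 14 mm off the bed, 39 mm over the bench; z vertical.
- seat_mid (a point): Middle of three fixed cradles, for the 80 mm pack: steel bed 56 mm wide (y), 83 mm long, sloping 15 deg (0.262 rad), rising to +x (level, away from robot +-0.45 rad); cleat at low -x end 12 mm high, 6 thick; dark pad on the bed, no side walls. Point: where the seated pack's centre belongs, 40 mm up the slope from the cleat face, mid-width, 14 mm off the bed, 39 mm over the bench; z vertical.
- seat_short (a point): Shortest of three fixed cradles, for the 55 mm pack: steel bed 56 mm wide (y), 58 mm long, sloping 15 deg (0.262 rad), rising to +x (level, away from robot +-0.45 rad); cleat at low -x end 12 mm high, 6 thick; dark pad on the bed, no side walls. Point: where the seated pack's centre belongs, 27.5 mm up the slope from the cleat face, mid-width, 14 mm off the bed, 39 mm over the bench; z vertical.
- carton_mid (a point): Bystander: a plain cardboard carton 80 x 46 x 30 mm with a paper strip on top, loose, 150 g; not a battery pack. The point is its centre, 15 mm up.
- burner_mid (a point): Bystander: a round brass lamp burner, 50 mm diameter, 40 mm high, narrower towards the top, standing loose on the bench. The point is its centre, 20 mm up.
- jar_mid (a point): Bystander: a closed amber glass jar, 64 mm diameter, 85 mm high, standing loose at the left (+y) of the work. The point is its centre, about 42 mm up.
- spanner: Bystander: a steel spanner lying flat at the right (-y) of the work, about 180 mm long. The origin is on its underside; its x axis runs along it.
Things that resemble listed ones, but are neither listed nor needed, are in the scene too. Leave any blue or turquoise look-alike of the part that bears pack_long_mid alone.

How it is judged:
By the outcome, as a careful person would: the job done as asked, in the order asked, and still so for the second after the job is handed in, with the robot touching nothing.
It also fails if it takes over 99 s, if anything falls off the work surface, if the arm or the gripper's body presses on something with over 40 N, if the wrist force passes 120 N, or if a joint passes its speed limit or range.

### The arm

A 6-joint arm with a two-finger parallel gripper is mounted at the origin on the work surface. World frame = base frame: x ahead of the robot, y to its left, z up, the work surface at z = 0. Lengths are in m, angles in rad, forces in N, time in s.
With the tool pointing down it reaches from about 0.375 to 0.975 m from the base axis. Payload 3.8 kg.
Tool frame: the origin (TCP) lies where the fingers leave the gripper's body, on its centre line; the fingertips stand 73 mm ahead of it and the grasp point (between the pads) lies 54 mm ahead of it; z points along the fingers, y is the line along which they close (so a half turn about z gives the same grasp; the last joint's range is limited). The gripper opens to 85 mm and grips with 20 to 120 N. Pads are 22 mm wide; open, the fingers measure 114 mm over their backs; the gripper's body (76 mm by 85 mm) begins 54 mm behind the grasp point. The pads swing forward as they close: fully open they stand 13 mm farther back than shut.
Start: joints at [-1.214, 0.264, 1.604, -0, 1.274, -0.037], TCP at [0.259, -0.623, 0.304] pointing down, gripper open.
Joint ranges: [-2.63, 2.63], [-0.94, 2.18], [0.31, 2.57], [-1.31, 4.45], [0, 2.66], [-2.55, 2.55]. Speed limits (rad/s): [2.57, 2.57, 3.14, 3.14, 3.14, 3.14].

### API

Orientations are given as a rotation vector (axis times angle).
In Python, from workcell import read_state, viewer, bot gives the robot as it stands.
- The arm moves only by the tool jog_arm, never from a script. Its argument "increments" is a list that holds one entry, the list of rows, each a list of 7 numbers: the shift along the tool's x, y, z in units of 30 mm (1.0 is 30 mm), then the turn, a rotation vector about the tool's x, y, z in units of 6 degrees (1.0 is 6 degrees), then the opening, from -1 (shut) to 1 (fully open). A call has exactly 5 rows; each row shifts and turns the commanded pose from where the row before left it, along the tool's axes as they then stand; what a row does not reach is not made up. A row lasts 1/12 s, in which the tool goes at most 41.7 mm and 7.16 degrees, less where a joint would pass 70% of its speed; a pose out of reach is approached as far as the arm can. A call is refused whole if a number of a shift passes 1 or a number of a turn 1, either way. A call with a gripper value outside its range is refused whole. The fingers move at their own pace and stop on an object; "force" is the grip in N (left out, the last holds). Time passes only in rows, so rows that do not move let the fingers close, or fill a call up. It gives the time, the measured TCP pose, the force, the opening and the grip force at its end, in the units of the state.
- read_state(): the state, without advancing time (a new reading comes with each control period).
- viewer.read_camera(name): name is "side" or "top"; returns (picture, depth): 400x640x3 uint8, blue, green, red; 400x640 float32, m along the optical axis (not along the pixel's ray), 0 where there is no reading.
- viewer.camera_params(name): a dict with "fx", "fy", "cx", "cy" (pixels), "R" (3x3) and "t" (3): a world point X has camera coordinates R X + t. Camera axes: x right, y down, z forward; pixel columns grow to the right and rows downward; lengths in m; the calibration is good to about 2 mm. A picture is of the moment at which its call begins. camera_params takes no time and is no camera call.
- bot.finish_job(): hands the job in; it is judged then, once.
The state is a dict: "time": time; "q": joint angles; "joint_vel": joint speeds; "joint_torque": joint torques, N m; "tool_pos": TCP position; "tcp_rot": TCP orientation; "wrist_force": force on the tool from outside, world axes, zero at the start; "torque": the same for the moment, N m; "width": opening from 0.0 (shut) to 1.0 (fully open); "grip_force": force on a finger pad.
Only numpy, scipy, OpenCV 4.12 (cv2) and the standard library are available. Lean on these libraries where they do the work, as an engineer would, in place of code of your own. Each camera call takes 0.05 s, during which the arm holds its last target. There are 200 camera calls.

## Working session

There is one attempt and no reset: what is moved stays moved. The work goes in short steps, Python scripts to look and compute and a tool call to move; the robot and the scene stay as the last step left them, time stands still between calls to the robot, and variables do not carry over. Pictures are saved under pics/ and viewed, at most 14 in all, crops included, and the job is handed in when it is done.

Besides the shell and the picture viewer there is one more tool, called after ">>>" as name([rows], argument=value, ...), one row to a line, values as JSON. jog_arm: Moves the arm, as the interface text tells. Its arguments: {"type":"object","properties":{"increments":{"type":"array","items":{"type":"array","items":{"type":"array","items":{"type":"number"}}}},"force":{"type":"number"}},"required":["increments"]}

```bash
ls; mkdir -p pics
python3 - <<'E'
from workcell import read_state, viewer, bot
import cv2,numpy as np
for n in("top","side"):
    im,d=viewer.read_camera(n); cv2.imwrite(f"pics/{n}0.png",im); np.savez(f"{n}0.npz",im=im,d=d)
    p=viewer.camera_params(n); print(n,p)
print(read_state())
E
```

```text
pics
top {'fx': 444.7819825788747, 'fy': 444.7819825788747, 'cx': 309.03573920749835, 'cy': 202.55562123237067, 'R': array([[-0.0189459 , -0.9998042 , -0.00571125],
       [-0.99509638,  0.01941071, -0.09698671],
       [ 0.09707858,  0.00384574, -0.99526929]]), 't': array([9.35530433e-04, 5.89466909e-01, 1.60610040e+00])}
side {'fx': 492.6970576870218, 'fy': 492.6970576870218, 'cx': 317.42090631451475, 'cy': 202.89882087939287, 'R': array([[-0.81263719, -0.58244389, -0.01949134],
       [-0.41116962,  0.5967323 , -0.68909369],
       [ 0.41298952, -0.55196891, -0.72441009]]), 't': array([0.47761594, 0.28875758, 1.19995282])}
{'time': 0.1, 'q': array([-1.21391341e+00,  2.64664759e-01,  1.60525826e+00, -8.88903666e-06,
        1.27373007e+00, -3.69063395e-02]), 'joint_vel': array([-0.000242  , -0.00170017, -0.00381173,  0.00036173,  0.00058885,
        0.00112382]), 'joint_torque': array([ 4.43817598e-04, -5.16708255e+01, -3.68589842e+01, -6.77402249e-05,
        6.25309534e-03,  3.17008823e-05]), 'tool_pos': array([ 0.25879779, -0.62284268,  0.30268395]), 'tcp_rot': array([-3.07889896e+00, -6.14180126e-01,  5.28433719e-04]), 'wrist_force': array([-0.67708777, -0.20232671, -0.96082234]), 'torque': array([-0.01453027,  0.01659669, -0.00370509]), 'grip_force': 0.0, 'width': 1.0013136949430093}
```

View pics/top0.png

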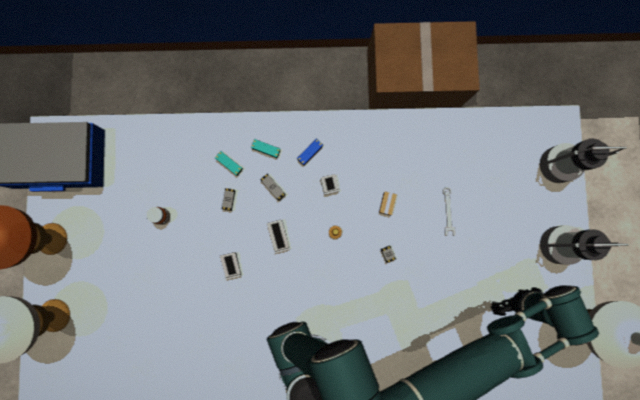

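View pics/side0.png

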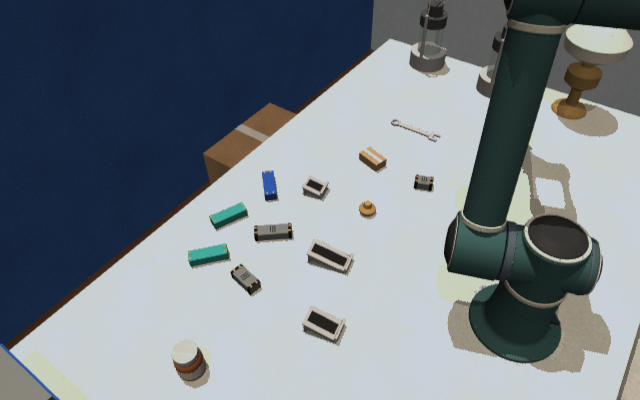

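The top view shows these candidates for the long pack: grey blocks at (273,187) long, (229,200) mid and (388,254) short. Look-alikes to avoid are turquoise at (229,163) and (266,148), blue at (310,151), and the carton at (387,203). The cradles are long (278,236), mid (231,265) and short (330,185). I choose the grey block at (273,187) and will check it in a crop.

```bash
cat > h.py <<'E'
import cv2,numpy as np
from workcell import viewer
P={n:viewer.camera_params(n) for n in("top","side")}
def ray(n,uv,z):
    p=P[n]; uv=np.atleast_2d(np.asarray(uv,float))
    d=np.c_[(uv[:,0]-p["cx"])/p["fx"],(uv[:,1]-p["cy"])/p["fy"],np.ones(len(uv))]@p["R"]
    c=-p["R"].T@p["t"]; return c+d*((z-c[2])/d[:,2])[:,None]
def proj(n,X):
    p=P[n]; c=np.atleast_2d(X)@p["R"].T+p["t"]; return np.c_[c[:,0]/c[:,2]*p["fx"]+p["cx"],c[:,1]/c[:,2]*p["fy"]+p["cy"]]
E
python3 - <<'E'
from h import *
S={}
for n in("top","side"):
    S[n]=np.load(f"{n}0.npz")["im"]
c=[S["top"][130:285,200:405], S["side"][160:350,180:440]]
cv2.imwrite("pics/c_top.png",cv2.resize(c[0],None,fx=3.9,fy=3.8,interpolation=cv2.INTER_CUBIC))
cv2.imwrite("pics/c_side.png",cv2.resize(c[1],None,fx=3,fy=3,interpolation=cv2.INTER_CUBIC))
d=np.load("top0.npz")["d"]; print(d[187,273],d[236,278],(ray("top",(273,187),.028)),d[183:190,268:278].std())
E
```

```text
1.6370819 1.6297138 [[0.64971443 0.12150464 0.028     ]] 0.0069131525
```

View pics/c_top.png

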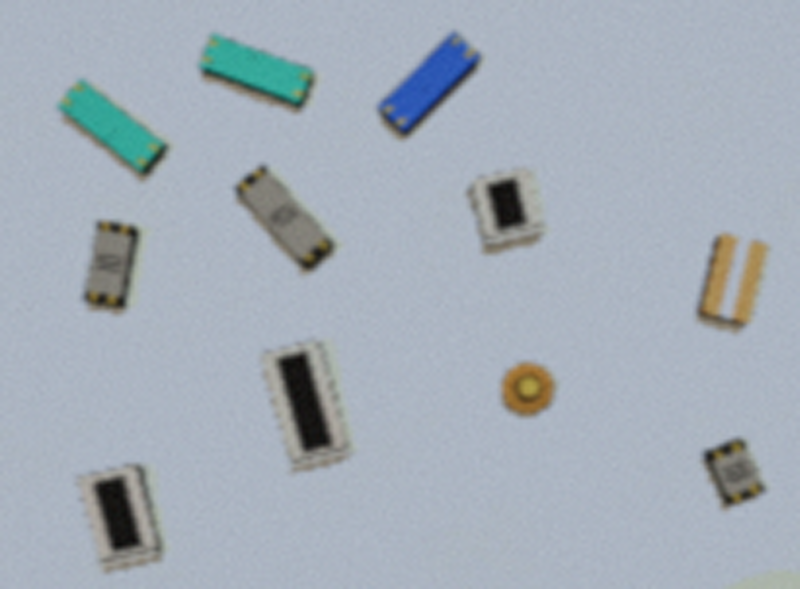

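View pics/c_side.png

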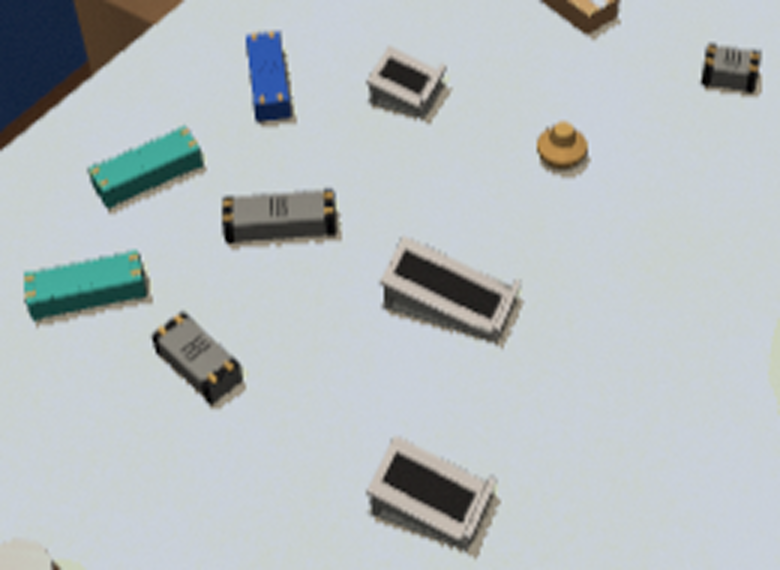

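Confirmed: the crops show the grey long pack (crop 285,217), mid (112,265) and short (733,472), and the empty cradles with their cleats at the robot end. Next I measure the poses.

```bash
cat >> h.py <<'E'
U=8
def blob(n,im,uv,fn,r=26):
    u,v=map(int,uv); c=im[v-r:v+r,u-r:u+r]
    b=cv2.resize(c,None,fx=U,fy=U,interpolation=cv2.INTER_CUBIC); m=fn(b.astype(float)).astype(np.uint8)
    m=cv2.morphologyEx(m,cv2.MORPH_CLOSE,np.ones((17,17)))
    k,l,s,cc=cv2.connectedComponentsWithStats(m)
    i=min((i for i in range(1,k) if s[i,4]>600),key=lambda i:np.hypot(*(cc[i]-r*U)))
    q=max(cv2.findContours((l==i).astype(np.uint8),0,1)[0],key=len)[:,0]
    return (q+.5)/U-.5+[u-r,v-r]
def fit(xy):
    (c,(w,h),a)=cv2.minAreaRect((np.asarray(xy)*1000).astype(np.float32))
    if w<h: w,h,a=h,w,a+90
    return np.round([c[0],c[1],w,h,(a+90)%180-90],1)
def tilt(n,uv,c,yaw,z0):   # rays onto bed plane through c at z0
    p=P[n]; C=-p["R"].T@p["t"]; d=ray(n,uv,0)-C
    N=np.array([-np.sin(.262)*np.cos(yaw),-np.sin(.262)*np.sin(yaw),np.cos(.262)])
    return C+d*(((np.r_[c,z0]-C)@N)/(d@N))[:,None]
dark=lambda b:b.max(2)<85
grey=lambda b:(b.mean(2)<150)&(b.mean(2)>88)&(np.ptp(b,axis=2)<40)
PK=dict(long=(.65,.12),mid=(.62,.22),short=(.5,-.13));
E
python3 - <<'E'
from h import *
I={n:np.load(f"{n}0.npz")["im"] for n in("top","side")}
T=dict(long=(278,236),mid=(231,265),short=(330,185)); Sd=dict(long=(330,256),mid=(323,323),short=(316,186))
Tp=dict(long=(273,187),mid=(229,200),short=(388,254)); Sp=dict(long=(273,231),mid=(245,277),short=(424,181))
for k in T:
    for n,D in(("top",T),("side",Sd)):
        q=blob(n,I[n],D[k],dark); c=ray(n,q.mean(0),.0255)[0,:2]; yaw=0
        for _ in range(4):
            w=tilt(n,q,c,yaw,.0255); f=fit(w[:,:2]); c=f[:2]/1000; yaw=np.radians(f[4])
        print("cradle",k,n,f)
    for n,D in(("top",Tp),("side",Sp)):
        print("pack",k,n,fit(ray(n,blob(n,I[n],D[k],grey),.028)[:,:2]), I[n][D[k][1]-2,D[k][0]+1])
E
```

```text
cradle long top [471.2 106.6  92.   27.3  14. ]
cradle long side [474.8 104.   92.2  28.1  13.7]
pack long top [648.7 123.8 114.8  44.5  40.2] [88 95 97]
pack long side [645.7 130.7 109.5  64.7  40.4] [90 96 98]
cradle mid top [367.7 282.2  67.7  27.5  12.3]
cradle mid side [371.5 279.8  68.5  28.5  12.5]
pack mid top [605.8 287.3  89.7  45.3 -10.2] [ 93  98 101]
pack mid side [603.2 293.3 102.9  45.7 -10.6] [90 94 97]
cradle short top [659.7 -87.1  43.8  27.2  13. ]
cradle short side [663.3 -89.9  44.   26.8  13.6]
pack short top [ 396.2 -291.8   61.3   46.7   21. ] [83 88 90]
pack short side [ 392.4 -283.5   69.7   60.2  -68.5] [117 125 129]
```

Run:
```python
from h import *
I={n:np.load(f"{n}0.npz")["im"] for n in("top","side")}
Tp=dict(long=(273,187),mid=(229,200),short=(388,254)); Sp=dict(long=(273,231),mid=(245,277),short=(424,181))
for k in Tp:
    for n,D in(("top",Tp),("side",Sp)):
        u,v=D[k]; r=22 if k!="short" else 14
        b=cv2.resize(I[n][v-r:v+r,u-r:u+r],None,fx=U,fy=U,interpolation=cv2.INTER_CUBIC).astype(float)
        s=b[:,:,2]-b[:,:,0]; m=(s>28).astype(np.uint8)
        K,l,st,cc=cv2.connectedComponentsWithStats(m)
        g=[i for i in range(1,K) if st[i,4]>80]; L=np.isin(l,g); ys,xs=np.nonzero(L)
        w=[ (s*(l==i)).copy() for i in g]
        pts=np.array([[(a*np.arange(a.shape[1])).sum()/a.sum(),(a*np.arange(a.shape[0])[:,None]).sum()/a.sum()] for a in w])
        X=ray(n,(pts+.5)/U-.5+[u-r,v-r],.028)[:,:2]*1000
        print(k,n,fit(X/1000), X.mean(0).round(1),"\n",np.c_[X.round(1),st[g,4]].tolist())
```

```text
long top [652.1 124.   93.2  17.9  40.5] [652.2 124. ] 
 [[693.4, 147.5, 273.0], [681.6, 160.6, 347.0], [622.8, 87.2, 403.0], [610.9, 100.6, 388.0]]
long side [656.5 120.7  94.2  18.2  40.4] [656.6 120.7] 
 [[626.5, 83.3, 561.0], [698.2, 144.3, 549.0], [615.3, 97.6, 562.0], [686.4, 157.8, 601.0]]
mid top [608.9 290.   69.   18.1 -10.1] [609.  289.8] 
 [[644.4, 292.8, 343.0], [641.2, 275.1, 351.0], [577.0, 304.1, 423.0], [573.3, 287.2, 491.0]]
mid side [613.7 286.5  69.1  17.8 -10.1] [613.6 286.5] 
 [[645.6, 271.8, 601.0], [649.2, 289.2, 580.0], [578.1, 283.8, 700.0], [581.4, 301.2, 718.0]]
short top [ 396.4 -295.1   43.6   18.3   20.9] [ 396.7 -295. ] 
 [[420.1, -295.9, 423.0], [413.5, -278.9, 363.0], [380.5, -310.8, 432.0], [372.8, -294.4, 392.0]]
short side [ 400.1 -298.    43.5   17.6   21.4] [ 400.2 -298. ] 
 [[423.5, -298.3, 420.0], [383.4, -314.0, 435.0], [417.1, -282.0, 493.0], [376.6, -297.7, 491.0]]
```

```bash
cat >> h.py <<'E'
from scipy.spatial.transform import Rotation as Ro
from workcell import read_state
def Rt(yaw,pitch=0): return Ro.from_euler("ZYX",[yaw,-pitch,180],degrees=True)
def plan(p0,R0,p1,R1,cap=1.0):
    p0,p1=np.array(p0),np.array(p1); w=(R0.inv()*R1).as_rotvec()
    for N in range(1,200):
        t=np.arange(N+1)/N; Rs=[R0*Ro.from_rotvec(w*s) for s in t]
        sh=np.array([Rs[i].inv().apply((p1-p0)/N)/.03 for i in range(N)])
        if abs(sh).max()<=cap and np.linalg.norm(sh,axis=1).max()<1.33 and abs(np.degrees(w)/6/N).max()<=cap: break
    tr=np.degrees(w)/6/N
    print(N,"rows; turn",tr.round(3)); print(np.round(sh,3).tolist() if np.ptp(sh,axis=0).max()>.01 else sh[0].round(3))
def go(p,yaw,pitch=0,cap=1.0):
    s=read_state(); plan(s["tool_pos"],Ro.from_rotvec(s["tcp_rot"]),p,Rt(yaw,pitch),cap)
def seat(c,yaw,up=0,h=.0,d=.060): # TCP pose: pad centre c(mm), up = extra upslope, h = extra normal height, d = TCP height over pack centre
    y=np.radians(yaw);X=np.array([np.cos(.262)*np.cos(y),np.cos(.262)*np.sin(y),np.sin(.262)]); n=np.array([-np.sin(.262)*np.cos(y),-np.sin(.262)*np.sin(y),np.cos(.262)])
    return np.r_[np.array(c)/1000,.0259]+X*(-.0015+up)+n*(.014+d+h)
E
python3 -c "
from h import *
go([.6543,.1224,.16],40.45)
print(seat((473,105.3),13.9))"
```

```text
27 rows; turn [-0.001 -0.    -0.11 ]
[[0.804, -0.662, 0.178], [0.812, -0.653, 0.178], [0.819, -0.643, 0.177], [0.826, -0.634, 0.177], [0.834, -0.624, 0.177], [0.841, -0.614, 0.177], [0.848, -0.605, 0.177], [0.855, -0.595, 0.177], [0.862, -0.585, 0.177], [0.868, -0.575, 0.177], [0.875, -0.565, 0.177], [0.881, -0.555, 0.177], [0.888, -0.545, 0.177], [0.894, -0.534, 0.177], [0.9, -0.524, 0.177], [0.906, -0.513, 0.177], [0.912, -0.503, 0.177], [0.918, -0.492, 0.177], [0.923, -0.482, 0.177], [0.929, -0.471, 0.177], [0.934, -0.46, 0.176], [0.94, -0.449, 0.176], [0.945, -0.439, 0.176], [0.95, -0.428, 0.176], [0.955, -0.417, 0.176], [0.959, -0.406, 0.176], [0.964, -0.395, 0.176]]
[0.45298794 0.10034752 0.09698615]
```

>>> jog_arm([
  [[0.82,-0.64,0.1,0,0,0,1],[0.82,-0.64,0.1,0,0,0,1],[0.82,-0.64,0.1,0,0,0,1],[0.82,-0.64,0.1,0,0,0,1],[0.82,-0.64,0.1,0,0,0,1]],
], force=40)

```text
time: 0.52
tool_pos: [0.3359, -0.486, 0.288]
tcp_rot: [-3.08, -0.613, 0.001]
wrist_force: [0.4, -0.7, -0.1]
width: 1.003
grip_force: 0.0
```

>>> jog_arm([
  [[0.82,-0.64,0.1,0,0,0,1],[0.82,-0.64,0.1,0,0,0,1],[0.82,-0.64,0.1,0,0,0,1],[0.82,-0.64,0.1,0,0,0,1],[0.82,-0.64,0.1,0,0,0,1]],
])

```text
time: 0.93
tool_pos: [0.4127, -0.35, 0.2733]
tcp_rot: [-3.08, -0.614, 0.001]
wrist_force: [0.4, -0.6, 0.3]
width: 1.003
grip_force: 0.0
```

>>> jog_arm([
  [[0.82,-0.64,0.1,0,0,-0.6,1],[0.82,-0.64,0.1,0,0,-0.6,1],[0.82,-0.64,0.1,0,0,-0.6,1],[0.82,-0.64,0.1,0,0,-0.6,1],[0.82,-0.64,0.1,0,0,-0.6,1]],
])

```text
time: 1.35
tool_pos: [0.4717, -0.2063, 0.2584]
tcp_rot: [-2.945, -1.093, 0.0]
wrist_force: [0.8, 0.3, 0.0]
width: 1.006
grip_force: 0.0
```

```bash
python3 -c "
from h import *
print(read_state()['tool_pos'],read_state()['width'])
go([.6543,.1224,.12],40.45)"
```

```text
[ 0.47165311 -0.20628334  0.25835149] 1.0058568666572336
12 rows; turn [-0.     0.     0.004]
[ 0.98  -0.361  0.384]
```

>>> jog_arm([
  [[0.98,-0.361,0.384,0,0,0,1],[0.98,-0.361,0.384,0,0,0,1],[0.98,-0.361,0.384,0,0,0,1],[0.98,-0.361,0.384,0,0,0,1],[0.98,-0.361,0.384,0,0,0,1]],
])

```text
time: 1.77
tool_pos: [0.548, -0.0695, 0.2004]
tcp_rot: [-2.947, -1.089, 0.001]
wrist_force: [0.1, 0.2, 0.3]
width: 1.0
grip_force: 0.0
```

>>> jog_arm([
  [[0.98,-0.361,0.384,0,0,0,1],[0.98,-0.361,0.384,0,0,0,1],[0.98,-0.361,0.384,0,0,0,1],[0.98,-0.361,0.384,0,0,0,1],[0.98,-0.361,0.384,0,0,0,1]],
])

```text
time: 2.18
tool_pos: [0.6244, 0.0671, 0.1425]
tcp_rot: [-2.946, -1.089, 0.002]
wrist_force: [1.0, 0.2, -0.1]
width: 0.999
grip_force: 0.0
```

>>> jog_arm([
  [[0.98,-0.361,0.384,0,0,0,1],[0.98,-0.361,0.384,0,0,0,1],[0,0,0,0,0,0,1],[0,0,0,0,0,0,1],[0,0,0,0,0,0,1]],
])

```text
time: 2.6
tool_pos: [0.6542, 0.1201, 0.12]
tcp_rot: [2.946, 1.09, -0.003]
wrist_force: [0.6, -0.3, -0.1]
width: 1.003
grip_force: 0.0
```

Run:
```python
from h import *
go([.6543,.1224,.078],40.45)
t,_=viewer.read_camera("top");s,_=viewer.read_camera("side")
a=cv2.resize(t[140:240,220:330],None,fx=4,fy=4);b=cv2.resize(s[170:270,220:310],None,fx=4,fy=4)
cv2.imwrite("pics/g1.png",np.hstack([a,b]))
```

```text
2 rows; turn [-0.003  0.008  0.013]
[ 0.026 -0.028  0.7  ]
```

View pics/g1.png

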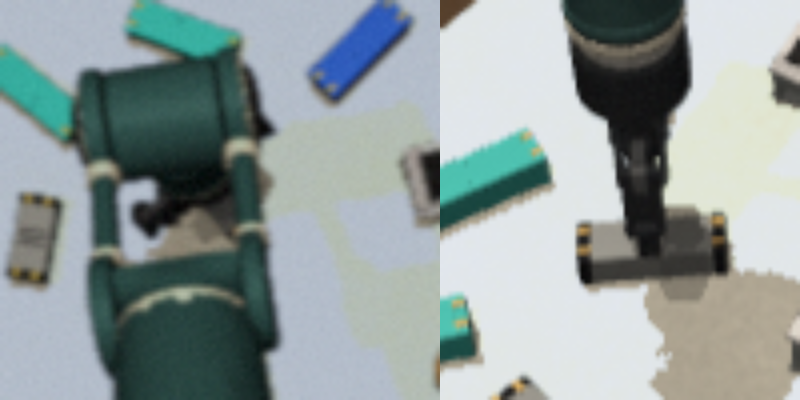

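The side view has the fingers straddling the middle of the grey long pack (crop about 650,245), aligned with its width. I go down and grip.

>>> jog_arm([
  [[0.02,-0.02,0.7,0,0,0,1],[0.02,-0.02,0.7,0,0,0,1],[0,0,0,0,0,0,-1],[0,0,0,0,0,0,-1],[0,0,0,0,0,0,-1]],
], force=50)

```text
time: 3.12
tool_pos: [0.6554, 0.1213, 0.0798]
tcp_rot: [2.947, 1.087, 0.002]
wrist_force: [-0.7, -0.8, 0.4]
width: 0.601
grip_force: 0.0
```

>>> jog_arm([
  [[0,0,0,0,0,0,-1],[0,0,0,0,0,0,-1],[0,0,0,0,0,0,-1],[0,0,0,0,0,0,-1],[0,0,0,0,0,0,-1]],
])

```text
time: 3.53
tool_pos: [0.6565, 0.122, 0.0808]
tcp_rot: [2.946, 1.089, 0.005]
wrist_force: [-0.7, -1.4, 6.7]
width: 0.405
grip_force: 53.3
```

>>> jog_arm([
  [[0,0,0,0,0,0,-1],[0,0,0,0,0,0,-1],[0,0,0,0,0,0,-1],[0,0,0,0,0,0,-1],[0,0,0,0,0,0,-1]],
])

```text
time: 3.95
tool_pos: [0.6564, 0.122, 0.0809]
tcp_rot: [2.946, 1.089, 0.005]
wrist_force: [-0.9, -2.1, 6.7]
width: 0.41
grip_force: 53.3
```

>>> jog_arm([
  [[0,0,-0.5,0,0,0,-1],[0,0,-0.8,0,0,0,-1],[0,0,-0.8,0,0,0,-1],[0,0,-0.5,0,0,0,-1],[0,0,0,0,0,0,-1]],
])

```text
time: 4.37
tool_pos: [0.6575, 0.1226, 0.1618]
tcp_rot: [2.945, 1.089, 0.012]
wrist_force: [1.3, 0.7, -1.3]
width: 0.411
grip_force: 52.3
```

Run:
```python
from h import *
s=read_state(); print(s["tool_pos"],s["width"],s["grip_force"],s["wrist_force"])
p=seat((473,105.3),13.9,up=.0073,h=.04,d=.067);print(p)
go(p,13.9,15,.8)
```

```text
[0.65745015 0.12255017 0.16180811] 0.4110467175667573 52.31206655502319 [ 1.33926817  0.67397044 -1.34416247]
[0.44801523 0.09911689 0.14427301]
9 rows; turn [-0.062  0.265  0.491]
[[-0.646, -0.439, 0.059], [-0.669, -0.405, 0.038], [-0.69, -0.371, 0.017], [-0.708, -0.335, -0.005], [-0.724, -0.298, -0.027], [-0.737, -0.26, -0.049], [-0.748, -0.221, -0.071], [-0.756, -0.182, -0.093], [-0.761, -0.142, -0.116]]
```

>>> jog_arm([
  [[-0.65,-0.44,0.06,-0.06,0.265,0.49,-1],[-0.67,-0.405,0.04,-0.06,0.265,0.49,-1],[-0.69,-0.37,0.02,-0.06,0.265,0.49,-1],[-0.71,-0.335,0,-0.06,0.265,0.49,-1],[-0.725,-0.3,-0.03,-0.06,0.265,0.49,-1]],
])

```text
time: 4.78
tool_pos: [0.536, 0.1086, 0.146]
tcp_rot: [-3.037, -0.692, -0.217]
wrist_force: [-0.3, -0.1, -2.0]
width: 0.408
grip_force: 52.2
```

>>> jog_arm([
  [[-0.737,-0.26,-0.05,-0.06,0.265,0.49,-1],[-0.748,-0.22,-0.07,-0.06,0.265,0.49,-1],[-0.756,-0.18,-0.09,-0.06,0.265,0.49,-1],[-0.761,-0.14,-0.115,-0.06,0.265,0.49,-1],[0,0,0,0,0,0,-1]],
])

```text
time: 5.2
tool_pos: [0.4366, 0.0973, 0.1356]
tcp_rot: [-3.063, -0.373, -0.372]
wrist_force: [-0.9, 0.0, -4.0]
width: 0.407
grip_force: 52.1
```

```bash
cat > sp.py <<'E'
from h import *
import sys
c=dict(long=((473,105.3),13.9),mid=((369.6,281),12.4),short=((661.5,-88.5),13.3))[sys.argv[1]]
up,h,d=map(float,sys.argv[2:5]); s=read_state(); print(s["tool_pos"],s["wrist_force"],s["width"])
go(seat(c[0],c[1],up,h,d),c[1],15,float(sys.argv[5]))
E
python3 sp.py long .0073 .001 .067 .6
python3 - <<'E'
from h import *
t,_=viewer.read_camera("top");s,_=viewer.read_camera("side")
a=cv2.resize(t[190:290,220:330],None,fx=4,fy=4);b=cv2.resize(s[200:300,285:375],None,fx=4,fy=4)
cv2.imwrite("pics/g2.png",np.hstack([a,b]))
E
```

```text
[0.43663716 0.09730189 0.13559727] [-0.88724105  0.03707484 -4.02000953] 0.4070313571570086
2 rows; turn [-0.019  0.093 -0.005]
[0.233 0.018 0.555]
```

View pics/g2.png

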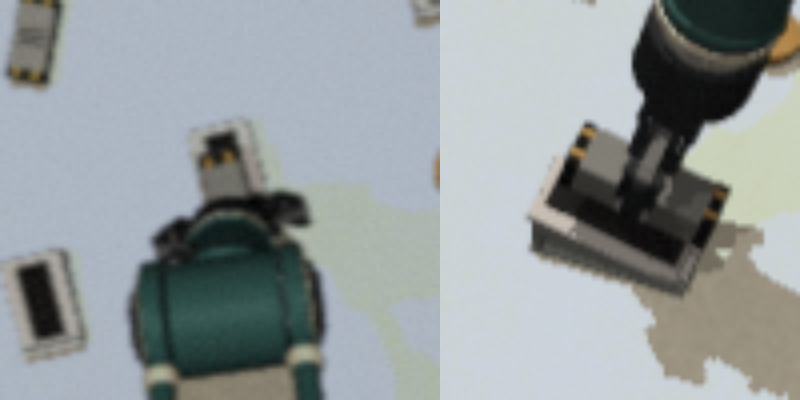

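The pack hovers over the long cradle, parallel to the bed and still off the cleat. I lower it along the bed normal.

>>> jog_arm([
  [[0.2,0.01,0.3,0,0.06,0,-1],[0.2,0.01,0.3,0,0.06,0,-1],[0.07,0.01,0.3,0,0.06,0,-1],[0,0,0.15,0,0,0,-1],[0,0,0,0,0,0,-1]],
])

```text
time: 5.72
tool_pos: [0.4667, 0.1028, 0.1125]
tcp_rot: [-3.056, -0.374, -0.415]
wrist_force: [-0.2, 1.1, -2.8]
width: 0.409
grip_force: 52.2
```

```bash
python3 sp.py long .0013 .0 .067 .2
```

```text
[0.46673217 0.10276003 0.11247871] [-0.2316471   1.09732207 -2.83262257] 0.40902657542551796
3 rows; turn [-0.009 -0.026  0.003]
[-0.18  -0.011  0.047]
```

>>> jog_arm([
  [[-0.1,-0.01,0.05,0,-0.04,0,-1],[-0.1,-0.01,0.04,0,-0.04,0,-1],[0,0,0,0,0,0,-1],[0,0,0,0,0,0,-1],[0,0,0,0,0,0,-1]],
])

```text
time: 6.13
tool_pos: [0.4617, 0.1021, 0.1097]
tcp_rot: [-3.058, -0.374, -0.407]
wrist_force: [0.0, 0.0, -2.6]
width: 0.408
grip_force: 52.2
```

```bash
python3 sp.py long .0013 .0 .067 .2
```

```text
[0.46168775 0.10214361 0.1096838 ] [ 0.00514123  0.01320614 -2.61379404] 0.4082797840060631
2 rows; turn [-0.012 -0.015  0.003]
[-0.176 -0.006  0.049]
```

>>> jog_arm([
  [[-0.05,0,0.04,0,0,0,-1],[-0.05,0,0.03,0,0,0,-1],[-0.05,0,0.03,0,0,0,-1],[0,0,0,0,0,0,-1],[0,0,0,0,0,0,-1]],
])

```text
time: 6.55
tool_pos: [0.4579, 0.1012, 0.1051]
tcp_rot: [-3.058, -0.374, -0.405]
wrist_force: [0.3, 0.5, -2.6]
width: 0.414
grip_force: 52.2
```

```bash
python3 sp.py long .0013 .0 .067 .2
```

```text
[0.45788637 0.10123749 0.10511811] [ 0.25229958  0.48440424 -2.56390893] 0.4142356259653884
1 rows; turn [-0.026 -0.02   0.006]
[-0.187 -0.011 -0.015]
```

>>> jog_arm([
  [[0,0,0.04,0,0,0,-1],[0,0,0.04,0,0,0,-1],[-0.07,0,0,0,0,0,-1],[-0.07,0,0,0,0,0,-1],[0,0,0,0,0,0,-1]],
])

```text
time: 6.97
tool_pos: [0.4573, 0.1009, 0.1041]
tcp_rot: [-3.056, -0.374, -0.415]
wrist_force: [0.4, 1.0, 6.5]
width: 0.409
grip_force: 53.3
```

```bash
python3 sp.py long .0013 .0 .067 .2
```

```text
[0.45731485 0.10090829 0.10407258] [0.36918909 0.99156947 6.51324226] 0.4094501193608544
1 rows; turn [-0.021 -0.081  0.007]
[-0.157 -0.017 -0.044]
```

>>> jog_arm([
  [[-0.06,0,-0.02,0,-0.02,0,-1],[-0.06,0,-0.02,0,-0.02,0,-1],[-0.06,0,0,0,0,0,-1],[0,0,0,0,0,0,-1],[0,0,0,0,0,0,-1]],
])

```text
time: 7.38
tool_pos: [0.4534, 0.0999, 0.1039]
tcp_rot: [-3.057, -0.373, -0.415]
wrist_force: [8.9, 4.2, -4.2]
width: 0.409
grip_force: 51.7
```

```bash
python3 sp.py long .0013 .0 .067 .2
```

```text
[0.45342035 0.09988462 0.10388792] [ 8.8595278   4.22283691 -4.17539384] 0.40940664706398017
1 rows; turn [-0.02  -0.077  0.001]
[-0.026 -0.018 -0.014]
```

>>> jog_arm([
  [[0,0,0.03,0,-0.05,0,-1],[0,0,0.03,0,0,0,-1],[0,0,0,0,0,0,-1],[0,0,0,0,0,0,-0.1],[0,0,0,0,0,0,0.2]],
])

```text
time: 7.8
tool_pos: [0.4497, 0.0992, 0.0999]
tcp_rot: [-3.061, -0.375, -0.391]
wrist_force: [-1.2, -0.4, -0.1]
width: 0.577
grip_force: 0.0
```

>>> jog_arm([
  [[0,0,0,0,0,0,0.4],[0,0,0,0,0,0,0.6],[0,0,0,0,0,0,0.6],[0,0,-0.5,0,0,0,0.6],[0,0,-1,0,0,0,0.6]],
])

```text
time: 8.22
tool_pos: [0.4359, 0.0959, 0.14]
tcp_rot: [-3.063, -0.375, -0.378]
wrist_force: [-0.5, -0.2, -1.0]
width: 0.799
grip_force: 0.0
```

>>> jog_arm([
  [[0,0,-1,0,0,0,0.6],[0,0,-1,0,0,0,0.6],[0,0,-1,0,0,0,0.6],[0,0,0,0,0,0,0.6],[0,0,0,0,0,0,0.6]],
])

```text
time: 8.63
tool_pos: [0.4179, 0.0908, 0.2326]
tcp_rot: [-3.06, -0.374, -0.399]
wrist_force: [0.2, 0.7, -0.2]
width: 0.801
grip_force: 0.0
```

Run:
```python
from h import *
go([.6113,.2882,.16],-10.1,0)
t,_=viewer.read_camera("top");s,_=viewer.read_camera("side")
np.savez("k1.npz",t=t,s=s)
a=cv2.resize(t[190:290,220:330],None,fx=4,fy=4);b=cv2.resize(s[200:300,285:375],None,fx=4,fy=4)
cv2.imwrite("pics/g3.png",np.hstack([a,b]))
```

```text
8 rows; turn [-0.067 -0.305  0.498]
[[0.87, -0.603, 0.545], [0.854, -0.652, 0.513], [0.835, -0.699, 0.482], [0.812, -0.746, 0.45], [0.786, -0.79, 0.419], [0.756, -0.833, 0.389], [0.723, -0.875, 0.359], [0.688, -0.914, 0.33]]
```

View pics/g3.png

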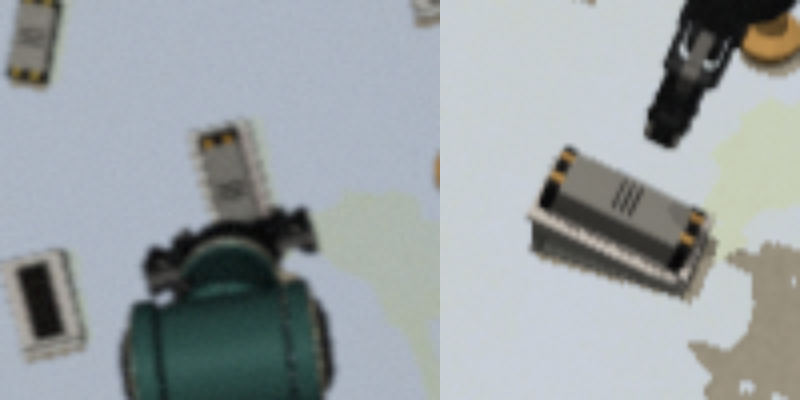

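The long pack lies on its bed, down against the cleat and central. Next is the mid pack.

>>> jog_arm([
  [[0.87,-0.6,0.545,-0.067,-0.305,0.5,1],[0.854,-0.65,0.51,-0.067,-0.305,0.5,1],[0.835,-0.7,0.48,-0.067,-0.305,0.5,1],[0.81,-0.746,0.45,-0.067,-0.305,0.5,1],[0.786,-0.79,0.42,-0.067,-0.305,0.5,1]],
])

```text
time: 9.15
tool_pos: [0.5372, 0.2149, 0.181]
tcp_rot: [-3.129, 0.035, -0.135]
wrist_force: [-0.2, -0.7, 1.7]
width: 0.994
grip_force: 0.0
```

>>> jog_arm([
  [[0.756,-0.833,0.39,-0.067,-0.305,0.5,1],[0.723,-0.875,0.36,-0.067,-0.305,0.5,1],[0.688,-0.914,0.33,-0.067,-0.305,0.5,1],[0,0,0,0,0,0,1],[0,0,0,0,0,0,1]],
])

```text
time: 9.57
tool_pos: [0.6092, 0.2882, 0.1508]
tcp_rot: [3.124, -0.276, -0.02]
wrist_force: [0.1, -0.5, -0.4]
width: 0.999
grip_force: 0.0
```

Run:
```python
from h import *
print(read_state()['tool_pos'])
go([.6113,.2882,.09],-10.1,0)
```

```text
[0.60917735 0.28820007 0.1507828 ]
3 rows; turn [0.019 0.038 0.001]
[ 0.031 -0.008  0.675]
```

>>> jog_arm([
  [[0.03,-0.01,0.67,0.02,0.04,0,1],[0.03,-0.01,0.67,0.02,0.04,0,1],[0.03,-0.01,0.67,0.02,0.04,0,1],[0,0,0,0,0,0,1],[0,0,0,0,0,0,1]],
])

```text
time: 9.98
tool_pos: [0.6104, 0.2868, 0.0948]
tcp_rot: [-3.127, 0.278, -0.006]
wrist_force: [0.7, -0.6, 0.4]
width: 1.001
grip_force: 0.0
```

Run:
```python
from h import *
print(read_state()['tool_pos'])
go([.6113,.2882,.079],-10.1,0,.2)
```

```text
[0.61043691 0.28679871 0.09484154]
3 rows; turn [-0.007 -0.011 -0.004]
[ 0.006 -0.017  0.176]
```

>>> jog_arm([
  [[0.01,-0.02,0.18,0,-0.02,0,1],[0.01,-0.02,0.18,0,-0.01,0,1],[0,-0.01,0.17,0,0,0,1],[0,0,0,0,0,0,-1],[0,0,0,0,0,0,-1]],
])

```text
time: 10.4
tool_pos: [0.6138, 0.2897, 0.0809]
tcp_rot: [-3.125, 0.278, -0.008]
wrist_force: [-0.8, 0.8, -0.1]
width: 0.748
grip_force: 0.0
```

>>> jog_arm([
  [[0,0,0,0,0,0,-1],[0,0,0,0,0,0,-1],[0,0,0,0,0,0,-1],[0,0,0,0,0,0,-1],[0,0,0,0,0,0,-1]],
])

```text
time: 10.82
tool_pos: [0.6144, 0.2899, 0.0816]
tcp_rot: [-3.124, 0.278, -0.01]
wrist_force: [-0.1, 0.1, 3.3]
width: 0.409
grip_force: 52.6
```

>>> jog_arm([
  [[0,0,0,0,0,0,-1],[0,0,0,0,0,0,-1],[0,0,0,0,0,0,-1],[0,0,0,0,0,0,-1],[0,0,0,0,0,0,-1]],
])

```text
time: 11.23
tool_pos: [0.6144, 0.2899, 0.0815]
tcp_rot: [-3.124, 0.278, -0.01]
wrist_force: [0.3, -0.0, 6.0]
width: 0.411
grip_force: 53.0
```

>>> jog_arm([
  [[0,0,-0.5,0,0,0,-1],[0,0,-0.8,0,0,0,-1],[0,0,-0.8,0,0,0,-1],[0,0,-0.5,0,0,0,-1],[0,0,0,0,0,0,-1]],
])

```text
time: 11.65
tool_pos: [0.6155, 0.2904, 0.1634]
tcp_rot: [-3.121, 0.278, -0.017]
wrist_force: [1.0, 1.2, -2.2]
width: 0.41
grip_force: 52.2
```

```bash
python3 sp.py mid .007 .035 .067 .8
```

```text
[0.61548512 0.29041418 0.16342984] [ 1.03910198  1.20813006 -2.17655791] 0.4099503940868964
12 rows; turn [ 0.036  0.196 -0.312]
[[-0.732, 0.173, 0.058], [-0.738, 0.149, 0.042], [-0.743, 0.125, 0.026], [-0.747, 0.101, 0.011], [-0.75, 0.077, -0.005], [-0.752, 0.052, -0.021], [-0.753, 0.027, -0.036], [-0.752, 0.002, -0.052], [-0.751, -0.022, -0.067], [-0.748, -0.047, -0.083], [-0.744, -0.072, -0.098], [-0.739, -0.097, -0.113]]
```

>>> jog_arm([
  [[-0.73,0.17,0.055,0.036,0.196,-0.312,-1],[-0.735,0.15,0.04,0.036,0.196,-0.312,-1],[-0.74,0.125,0.025,0.036,0.196,-0.312,-1],[-0.745,0.1,0.01,0.036,0.196,-0.312,-1],[-0.75,0.077,0,0.036,0.196,-0.312,-1]],
])

```text
time: 12.07
tool_pos: [0.499, 0.2826, 0.1478]
tcp_rot: [-3.124, 0.02, -0.168]
wrist_force: [-0.3, 0.1, -3.1]
width: 0.408
grip_force: 52.1
```

>>> jog_arm([
  [[-0.75,0.05,-0.02,0.036,0.196,-0.312,-1],[-0.75,0.03,-0.04,0.036,0.196,-0.312,-1],[-0.75,0,-0.05,0.036,0.196,-0.312,-1],[-0.75,-0.02,-0.07,0.036,0.196,-0.312,-1],[-0.75,-0.05,-0.08,0.036,0.196,-0.312,-1]],
])

```text
time: 12.48
tool_pos: [0.3866, 0.2764, 0.1387]
tcp_rot: [-3.093, -0.235, -0.329]
wrist_force: [0.1, 1.0, -2.3]
width: 0.407
grip_force: 52.1
```

>>> jog_arm([
  [[-0.74,-0.07,-0.1,0.036,0.196,-0.312,-1],[-0.6,-0.1,-0.11,0.036,0.196,-0.312,-1],[0,0,0,0,0,0,-1],[0,0,0,0,0,0,-1],[0,0,0,0,0,0,-1]],
])

```text
time: 12.9
tool_pos: [0.3479, 0.2757, 0.1373]
tcp_rot: [-3.072, -0.334, -0.394]
wrist_force: [1.1, -0.0, -1.8]
width: 0.407
grip_force: 52.1
```

```bash
python3 sp.py mid .009 .004 .0675 .4
```

```text
[0.34786294 0.2756745  0.13734949] [ 1.10311149 -0.02317646 -1.81784579] 0.4072874175705936
3 rows; turn [ 0.002  0.022 -0.   ]
[ 0.005 -0.006  0.31 ]
```

>>> jog_arm([
  [[0.005,0,0.31,0,0.02,0,-1],[0,0,0.31,0,0.02,0,-1],[0,0,0.31,0,0.02,0,-1],[0,0,0,0,0,0,-1],[0,0,0,0,0,0,-1]],
])

```text
time: 13.32
tool_pos: [0.3546, 0.2764, 0.109]
tcp_rot: [-3.073, -0.333, -0.399]
wrist_force: [-0.1, 0.2, -1.1]
width: 0.413
grip_force: 52.0
```

```bash
python3 sp.py mid .005 -.001 .0675 .4
python3 - <<'E'
from h import *
s,_=viewer.read_camera("side");t,_=viewer.read_camera("top")
a=cv2.resize(t[220:320,180:290],None,fx=4,fy=4);b=cv2.resize(s[270:370,275:365],None,fx=4,fy=4)
cv2.imwrite("pics/g4.png",np.hstack([a,b]))
E
```

```text
[0.3545961  0.27640721 0.10903181] [-0.13241356  0.16312222 -1.12976934] 0.4125633811075992
1 rows; turn [ 0.024  0.035 -0.004]
[-0.097 -0.042  0.128]
```

View pics/g4.png

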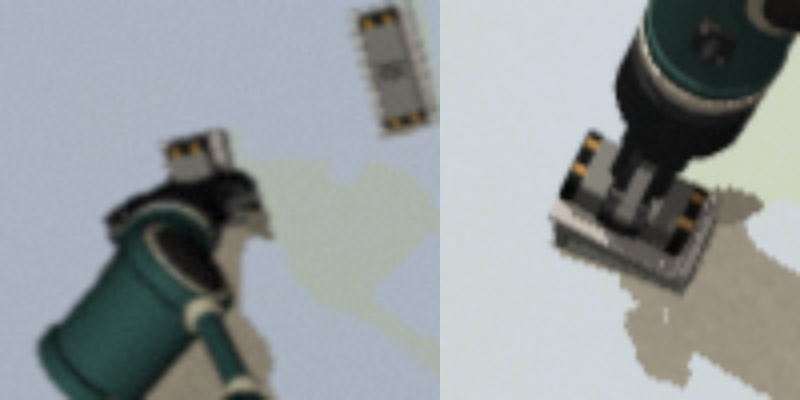

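The side view shows the mid pack just above its bed. I check the lateral centring in numbers before setting it down.

```bash
cat > chk.py <<'E'
from h import *
CR=dict(long=dict(top=(471.2,106.6,13.9),side=(474.8,104,13.9)),mid=dict(top=(367.7,282.2,12.4),side=(371.5,279.8,12.4)),short=dict(top=(659.7,-87.1,13.3),side=(663.3,-89.9,13.3)))
def contacts(k,n,im,hov=0,r=24):
    x,y,yaw=CR[k][n]; yr=np.radians(yaw)
    N=np.array([-np.sin(.262)*np.cos(yr),-np.sin(.262)*np.sin(yr),np.cos(.262)]); A=np.array([np.cos(.262)*np.cos(yr),np.cos(.262)*np.sin(yr),np.sin(.262)]); B=np.cross(N,A)
    o=np.array([x/1000,y/1000,.0259]); top=o+N*(.028+hov)
    u,v=proj(n,top)[0].astype(int)
    b=cv2.resize(im[v-r:v+r,u-r:u+r],None,fx=U,fy=U,interpolation=cv2.INTER_CUBIC).astype(float)
    s=b[:,:,2]-b[:,:,0]; K,l,st,_=cv2.connectedComponentsWithStats((s>28).astype(np.uint8)); out=[]
    p=P[n]; C=-p["R"].T@p["t"]
    for i in range(1,K):
        if not 80<st[i,4]<1200: continue
        a=s*(l==i); q=np.array([(a.sum(0)*np.arange(2*r*U)).sum(),(a.sum(1)*np.arange(2*r*U)).sum()])/a.sum()
        d=ray(n,(q+.5)/U-.5+[u-r,v-r],0)[0]-C; X=C+d*((top-C)@N)/(d@N)-o
        out.append([round(X@A*1000+1.5,1),round(X@B*1000,1),int(st[i,4])])
    print(k,n,sorted(out))   # along/lateral relative to seat, mm
E
python3 - <<'E'
from chk import *
z=np.load("k1.npz"); contacts("long","side",z["s"]); contacts("long","top",z["t"])
for n in("side","top"):
    im,_=viewer.read_camera(n); contacts("mid",n,im,.005)
E
```

```text
long side [[np.float64(-45.9), np.float64(-8.5), 636], [np.float64(-45.1), np.float64(9.7), 714], [np.float64(48.3), np.float64(9.4), 747], [np.float64(48.4), np.float64(-8.5), 618]]
long top [[np.float64(48.0), np.float64(-8.3), 467], [np.float64(48.6), np.float64(9.5), 495]]
mid side [[np.float64(-28.0), np.float64(9.0), 727], [np.float64(-27.9), np.float64(-9.0), 414], [np.float64(40.7), np.float64(-8.9), 793], [np.float64(40.8), np.float64(9.1), 874]]
mid top [[np.float64(41.1), np.float64(-8.9), 447], [np.float64(41.2), np.float64(9.1), 445]]
```

>>> jog_arm([
  [[0,0,0.06,0,0.02,0,-1],[0,0,0.06,0,0.02,0,-1],[0,0,0.04,0,0,0,-1],[0,0,0,0,0,0,-1],[0,0,0,0,0,0,-1]],
])

```text
time: 13.93
tool_pos: [0.3561, 0.2774, 0.106]
tcp_rot: [-3.069, -0.333, -0.41]
wrist_force: [0.9, 0.0, -2.8]
width: 0.408
grip_force: 52.1
```

```bash
python3 sp.py mid .004 .0 .0675 .4
```

```text
[0.35609721 0.2773956  0.10598425] [ 0.85816445  0.03929007 -2.76022925] 0.4076781317100197
1 rows; turn [ 0.008 -0.034  0.   ]
[-0.159 -0.021 -0.018]
```

>>> jog_arm([
  [[-0.04,0,0.03,0,-0.02,0,-1],[-0.04,0,0.02,0,-0.02,0,-1],[-0.05,0,0,0,0,0,-1],[-0.05,0,0,0,0,0,-1],[0,0,0,0,0,0,-1]],
])

```text
time: 14.35
tool_pos: [0.3527, 0.2775, 0.1046]
tcp_rot: [-3.067, -0.333, -0.409]
wrist_force: [2.0, 0.4, 4.5]
width: 0.41
grip_force: 52.9
```

```bash
python3 sp.py mid .004 .0 .0675 .4
```

```text
[0.35272157 0.27747928 0.10457019] [1.97228785 0.42333094 4.48767411] 0.4103912369921718
1 rows; turn [-0.01  -0.031 -0.003]
[-0.041  0.006 -0.035]
```

>>> jog_arm([
  [[-0.05,0,-0.02,0,-0.02,0,-1],[-0.05,0,-0.01,0,0,0,-1],[-0.05,0,0,0,0,0,-1],[0,0,0,0,0,0,-1],[0,0,0,0,0,0,-1]],
])

```text
time: 14.77
tool_pos: [0.3506, 0.277, 0.1049]
tcp_rot: [-3.065, -0.336, -0.413]
wrist_force: [16.1, -0.7, -5.0]
width: 0.41
grip_force: 51.2
```

```bash
python3 sp.py mid .004 .0 .0675 .4
```

```text
[0.35058231 0.27701545 0.10487613] [16.14696275 -0.68825566 -4.97449166] 0.40964583291552176
1 rows; turn [-0.015 -0.059  0.019]
[ 0.027  0.006 -0.006]
```

Against the cleat (16 N). I press down slightly, release and retreat.

>>> jog_arm([
  [[0.03,0,0.03,0,-0.04,0,-1],[0,0,0.03,0,0,0,-1],[0,0,0,0,0,0,-1],[0,0,0,0,0,0,-0.1],[0,0,0,0,0,0,0.2]],
])

```text
time: 15.18
tool_pos: [0.3476, 0.2752, 0.1009]
tcp_rot: [-3.073, -0.333, -0.391]
wrist_force: [-0.1, -0.9, -0.5]
width: 0.579
grip_force: 0.0
```

>>> jog_arm([
  [[0,0,0,0,0,0,0.4],[0,0,0,0,0,0,0.6],[0,0,0,0,0,0,0.6],[0,0,-0.5,0,0,0,0.6],[0,0,-1,0,0,0,0.6]],
])

```text
time: 15.6
tool_pos: [0.3348, 0.2713, 0.1415]
tcp_rot: [-3.078, -0.334, -0.383]
wrist_force: [-0.4, -1.1, -0.0]
width: 0.805
grip_force: 0.0
```

>>> jog_arm([
  [[0,0,-1,0,0,0,0.6],[0,0,-1,0,0,0,0.6],[0,0,-1,0,0,0,0.6],[0,0,-1,0,0,0,0.6],[0,0,0,0,0,0,0.6]],
])

```text
time: 16.02
tool_pos: [0.3089, 0.2688, 0.2674]
tcp_rot: [-3.064, -0.333, -0.406]
wrist_force: [1.5, 0.3, 1.1]
width: 0.8
grip_force: 0.0
```

Run:
```python
from chk import *
for n in("side","top"):
    im,_=viewer.read_camera(n); contacts("mid",n,im); contacts("long",n,im)
print(read_state()['tool_pos'])
go([.3984,-.2965,.16],21.1,0)
```

```text
mid side [[np.float64(-33.0), np.float64(10.2), 883], [np.float64(-32.9), np.float64(-8.0), 897], [np.float64(36.1), np.float64(-8.1), 838], [np.float64(36.1), np.float64(10.1), 904]]
long side [[np.float64(48.3), np.float64(9.4), 752], [np.float64(48.4), np.float64(-8.5), 631]]
mid top [[np.float64(-33.5), np.float64(9.9), 541], [np.float64(-31.2), np.float64(-8.3), 270], [np.float64(36.0), np.float64(-7.9), 530], [np.float64(36.4), np.float64(10.0), 468]]
long top [[np.float64(-46.2), np.float64(-8.2), 455], [np.float64(-46.2), np.float64(9.7), 478], [np.float64(48.1), np.float64(-8.2), 460], [np.float64(48.6), np.float64(9.4), 481]]
[0.30783462 0.26743373 0.26245661]
20 rows; turn [ 0.009 -0.123 -0.072]
[[-0.096, 0.951, 0.15], [-0.101, 0.95, 0.151], [-0.107, 0.949, 0.151], [-0.112, 0.949, 0.152], [-0.117, 0.948, 0.152], [-0.122, 0.947, 0.153], [-0.127, 0.946, 0.154], [-0.133, 0.945, 0.154], [-0.138, 0.945, 0.155], [-0.143, 0.944, 0.156], [-0.148, 0.943, 0.157], [-0.153, 0.942, 0.158], [-0.158, 0.941, 0.159], [-0.163, 0.94, 0.161], [-0.168, 0.939, 0.162], [-0.173, 0.937, 0.163], [-0.178, 0.936, 0.165], [-0.183, 0.935, 0.166], [-0.188, 0.934, 0.168], [-0.193, 0.933, 0.169]]
```

Both seated packs check out in both views: lateral offset is 1 mm or less and both sit at the cleat. I go round to the short pack, via a mid point because of the minimum reach.

Run:
```python
from h import *
go([.5,-.03,.25],17,0)
plan([.5,-.03,.25],Rt(17),[.3984,-.2965,.12],Rt(21.1))
```

```text
12 rows; turn [ 0.007 -0.205 -0.063]
[[0.324, 0.922, 0.12], [0.32, 0.924, 0.113], [0.316, 0.926, 0.105], [0.312, 0.928, 0.098], [0.308, 0.93, 0.09], [0.304, 0.933, 0.083], [0.299, 0.935, 0.076], [0.295, 0.937, 0.069], [0.29, 0.939, 0.062], [0.285, 0.941, 0.055], [0.28, 0.942, 0.048], [0.274, 0.944, 0.041]]
8 rows; turn [ 0.     0.    -0.085]
[[-0.729, 0.938, 0.542], [-0.738, 0.932, 0.542], [-0.746, 0.925, 0.542], [-0.754, 0.918, 0.542], [-0.763, 0.911, 0.542], [-0.771, 0.905, 0.542], [-0.779, 0.898, 0.542], [-0.787, 0.891, 0.542]]
```

>>> jog_arm([
  [[0.324,0.922,0.12,0,-0.205,-0.063,1],[0.32,0.924,0.113,0,-0.205,-0.063,1],[0.316,0.926,0.105,0,-0.205,-0.063,1],[0.312,0.928,0.098,0,-0.205,-0.063,1],[0.308,0.93,0.09,0,-0.205,-0.063,1]],
])

```text
time: 16.53
tool_pos: [0.387, 0.1413, 0.2539]
tcp_rot: [-3.099, -0.389, -0.223]
wrist_force: [0.6, -0.1, 1.0]
width: 1.001
grip_force: 0.0
```

>>> jog_arm([
  [[0.304,0.933,0.08,0,-0.205,-0.063,1],[0.3,0.935,0.076,0,-0.205,-0.063,1],[0.295,0.937,0.07,0,-0.205,-0.063,1],[0.29,0.939,0.06,0,-0.205,-0.063,1],[0.285,0.941,0.055,0,-0.205,-0.063,1]],
])

```text
time: 16.95
tool_pos: [0.4668, 0.0171, 0.2493]
tcp_rot: [3.106, 0.439, 0.056]
wrist_force: [0.4, -0.0, 0.3]
width: 0.998
grip_force: 0.0
```

>>> jog_arm([
  [[0.28,0.942,0.05,0,-0.205,-0.063,1],[0.274,0.944,0.04,0,-0.205,-0.063,1],[-0.7,0.938,0.4,0,0,-0.085,1],[-0.738,0.932,0.4,0,0,-0.085,1],[-0.746,0.925,0.4,0,0,-0.085,1]],
])

```text
time: 17.37
tool_pos: [0.4606, -0.1321, 0.2125]
tcp_rot: [3.092, 0.502, -0.008]
wrist_force: [0.8, 0.7, 0.1]
width: 1.001
grip_force: 0.0
```

>>> jog_arm([
  [[-0.754,0.918,0.4,0,0,-0.085,1],[-0.763,0.911,0.4,0,0,-0.085,1],[-0.771,0.9,0.5,0,0,-0.085,1],[0,0,0,0,0,0,1],[0,0,0,0,0,0,1]],
])

```text
time: 17.78
tool_pos: [0.4209, -0.2316, 0.1743]
tcp_rot: [3.089, 0.536, -0.01]
wrist_force: [0.4, 0.3, -0.1]
width: 1.004
grip_force: 0.0
```

Run:
```python
from h import *
print(read_state()['tool_pos'],read_state()['wrist_force'])
go([.3984,-.2965,.11],21.1)
```

```text
[ 0.42087688 -0.23155187  0.17429517] [ 0.37079746  0.29292319 -0.08763588]
3 rows; turn [ 0.017  0.025 -0.079]
[[-0.473, 0.592, 0.721], [-0.479, 0.589, 0.719], [-0.486, 0.586, 0.717]]
```

>>> jog_arm([
  [[-0.473,0.592,0.7,0.017,0.025,-0.079,1],[-0.479,0.589,0.7,0.017,0.025,-0.079,1],[-0.486,0.586,0.7,0.017,0.025,-0.079,1],[0,0,0,0,0,0,1],[0,0,0,0,0,0,1]],
])

```text
time: 18.2
tool_pos: [0.4008, -0.295, 0.1132]
tcp_rot: [3.087, 0.58, 0.004]
wrist_force: [0.3, -0.1, -0.1]
width: 0.997
grip_force: 0.0
```

Run:
```python
from h import *
print(read_state()['tool_pos'])
go([.3984,-.2965,.079],21.1,0,.4)
```

```text
[ 0.40080748 -0.2950347   0.11317935]
3 rows; turn [ 0.003 -0.007  0.01 ]
[-0.032  0.005  0.38 ]
```

>>> jog_arm([
  [[-0.05,0,0.38,0,-0.01,0.01,1],[-0.05,0,0.38,0,-0.01,0.01,1],[-0.05,0,0.38,0,0,0.01,1],[0,0,0,0,0,0,-1],[0,0,0,0,0,0,-1]],
])

```text
time: 18.62
tool_pos: [0.397, -0.2969, 0.0797]
tcp_rot: [3.085, 0.578, 0.002]
wrist_force: [0.3, -0.7, -0.7]
width: 0.747
grip_force: 0.0
```

>>> jog_arm([
  [[0,0,0,0,0,0,-1],[0,0,0,0,0,0,-1],[0,0,0,0,0,0,-1],[0,0,0,0,0,0,-1],[0,0,0,0,0,0,-1]],
])

```text
time: 19.03
tool_pos: [0.3982, -0.2986, 0.0816]
tcp_rot: [3.082, 0.576, 0.006]
wrist_force: [0.5, -0.2, 3.3]
width: 0.41
grip_force: 51.9
```

>>> jog_arm([
  [[0,0,0,0,0,0,-1],[0,0,0,0,0,0,-1],[0,0,0,0,0,0,-1],[0,0,0,0,0,0,-1],[0,0,0,0,0,0,-1]],
])

```text
time: 19.45
tool_pos: [0.3982, -0.2986, 0.0816]
tcp_rot: [3.082, 0.576, 0.006]
wrist_force: [1.0, 0.2, 5.1]
width: 0.413
grip_force: 52.3
```

>>> jog_arm([
  [[0,0,-0.5,0,0,0,-1],[0,0,-0.8,0,0,0,-1],[0,0,-0.8,0,0,0,-1],[0,0,-0.8,0,0,0,-1],[0,0,0,0,0,0,-1]],
])

```text
time: 19.87
tool_pos: [0.3992, -0.2994, 0.1721]
tcp_rot: [3.078, 0.575, 0.012]
wrist_force: [1.6, -1.9, -0.4]
width: 0.409
grip_force: 51.6
```

```bash
python3 sp.py short .009 .06 .067 .8
```

```text
[ 0.39921899 -0.29944302  0.1720822 ] [ 1.62921996 -1.8796215  -0.44862819] 0.4091073313853646
13 rows; turn [-0.005  0.187  0.101]
[[0.748, -0.272, 0.021], [0.744, -0.28, 0.036], [0.741, -0.288, 0.05], [0.736, -0.296, 0.065], [0.732, -0.304, 0.079], [0.727, -0.311, 0.093], [0.722, -0.319, 0.107], [0.716, -0.327, 0.121], [0.71, -0.334, 0.135], [0.703, -0.342, 0.149], [0.697, -0.35, 0.162], [0.69, -0.357, 0.176], [0.682, -0.364, 0.189]]
```

>>> jog_arm([
  [[0.748,-0.272,0,0,0.187,0.1,-1],[0.744,-0.28,0.02,0,0.187,0.1,-1],[0.741,-0.288,0.05,0,0.187,0.1,-1],[0.736,-0.296,0.065,0,0.187,0.1,-1],[0.732,-0.304,0.08,0,0.187,0.1,-1]],
])

```text
time: 20.28
tool_pos: [0.4867, -0.2179, 0.164]
tcp_rot: [-3.084, -0.492, -0.153]
wrist_force: [-0.1, -0.7, -1.3]
width: 0.41
grip_force: 51.5
```

>>> jog_arm([
  [[0.727,-0.311,0.093,0,0.187,0.1,-1],[0.722,-0.319,0.107,0,0.187,0.1,-1],[0.716,-0.327,0.12,0,0.187,0.1,-1],[0.71,-0.334,0.135,0,0.187,0.1,-1],[0.703,-0.342,0.15,0,0.187,0.1,-1]],
])

```text
time: 20.7
tool_pos: [0.5764, -0.1393, 0.1606]
tcp_rot: [-3.067, -0.408, -0.3]
wrist_force: [-0.3, -1.5, -1.8]
width: 0.41
grip_force: 51.5
```

>>> jog_arm([
  [[0.697,-0.35,0.16,0,0.187,0.1,-1],[0.69,-0.357,0.176,0,0.187,0.1,-1],[0.682,-0.364,0.19,0,0.187,0.1,-1],[0,0,0,0,0,0,-1],[0,0,0,0,0,0,-1]],
])

```text
time: 21.12
tool_pos: [0.63, -0.0922, 0.1588]
tcp_rot: [-3.053, -0.361, -0.386]
wrist_force: [-0.6, -0.0, -2.0]
width: 0.407
grip_force: 51.4
```

```bash
python3 sp.py short .008 .006 .067 .4
```

```text
[ 0.62996243 -0.09215329  0.15880328] [-0.56557729 -0.04292924 -2.00583718] 0.40662900651827394
5 rows; turn [-0.027  0.017  0.002]
[0.02  0.029 0.33 ]
```

>>> jog_arm([
  [[0.02,0.025,0.33,-0.02,0.02,0,-1],[0.02,0.025,0.33,-0.02,0.02,0,-1],[0.02,0.025,0.33,-0.02,0.02,0,-1],[0.02,0.025,0.33,-0.02,0.02,0,-1],[0.02,0.025,0.3,-0.02,0,0,-1]],
])

```text
time: 21.53
tool_pos: [0.6458, -0.0933, 0.1126]
tcp_rot: [-3.062, -0.355, -0.405]
wrist_force: [-0.2, 0.4, -1.9]
width: 0.408
grip_force: 51.4
```

>>> jog_arm([
  [[0,0,0,0,0,0,-1],[0,0,0,0,0,0,-1],[0,0,0,0,0,0,-1],[0,0,0,0,0,0,-1],[0,0,0,0,0,0,-1]],
])

```text
time: 21.95
tool_pos: [0.647, -0.093, 0.1154]
tcp_rot: [-3.062, -0.357, -0.409]
wrist_force: [-0.3, 0.2, -1.5]
width: 0.407
grip_force: 51.4
```

```bash
python3 sp.py short .005 .000 .067 .4
python3 - <<'E'
from chk import *
for n in("side","top"):
    im,_=viewer.read_camera(n); contacts("short",n,im,.006,16)
E
```

```text
[ 0.64696915 -0.09302358  0.11541859] [-0.25587692  0.16648075 -1.48691255] 0.40693973239061476
1 rows; turn [-0.015 -0.039 -0.004]
[-0.169 -0.035  0.313]
short side [[np.float64(-9.4), np.float64(-12.3), 217], [np.float64(-9.4), np.float64(5.8), 369], [np.float64(34.0), np.float64(5.6), 409]]
short top [[np.float64(33.1), np.float64(8.8), 405]]
```

>>> jog_arm([
  [[-0.05,-0.02,0.1,0,-0.03,0,-1],[-0.05,-0.01,0.1,0,0,0,-1],[0,0,0,0,0,0,-1],[0,0,0,0,0,0,-1],[0,0,0,0,0,0,-1]],
])

```text
time: 22.47
tool_pos: [0.6449, -0.0922, 0.1078]
tcp_rot: [-3.062, -0.357, -0.402]
wrist_force: [-1.3, 0.1, -1.7]
width: 0.411
grip_force: 51.4
```

```bash
python3 sp.py short .005 .000 .067 .4
python3 - <<'E'
from chk import *
for n in("side","top"):
    im,_=viewer.read_camera(n); contacts("short",n,im,.003,17)
E
```

```text
[ 0.64485474 -0.09224951  0.10778278] [-1.30366135  0.07402769 -1.66122257] 0.4111889886365396
1 rows; turn [-0.022  0.006 -0.005]
[-0.041  0.006  0.084]
short side [[np.float64(-15.2), np.float64(-7.2), 210], [np.float64(-14.0), np.float64(10.9), 371], [np.float64(29.6), np.float64(10.4), 365]]
short top [[np.float64(29.3), np.float64(10.6), 451]]
```

>>> jog_arm([
  [[-0.04,0.03,0.05,-0.02,0,0,-1],[-0.04,0.02,0.04,0,0,0,-1],[-0.03,0,0.02,0,0,0,-1],[-0.02,0,0,0,0,0,-1],[0,0,0,0,0,0,-1]],
])

```text
time: 22.98
tool_pos: [0.6428, -0.0946, 0.1042]
tcp_rot: [-3.065, -0.356, -0.405]
wrist_force: [1.2, -0.1, -0.7]
width: 0.407
grip_force: 51.7
```

```bash
python3 sp.py short .0003 .0 .067 .4
```

```text
[ 0.64284381 -0.09457448  0.10421416] [ 1.16081135 -0.05629673 -0.7293267 ] 0.4068081411152577
1 rows; turn [ 0.004 -0.006 -0.005]
[-0.087 -0.054 -0.01 ]
```

>>> jog_arm([
  [[-0.03,-0.01,0.02,0,0,0,-1],[-0.04,0,0.01,0,0,0,-1],[-0.04,0,0,0,0,0,-1],[-0.03,0,0,0,0,0,-1],[0,0,0,0,0,0,-1]],
])

```text
time: 23.4
tool_pos: [0.6407, -0.0952, 0.1036]
tcp_rot: [-3.065, -0.355, -0.411]
wrist_force: [3.8, 2.3, 4.4]
width: 0.406
grip_force: 51.9
```

```bash
python3 sp.py short .0003 .0 .067 .4
```

```text
[ 0.64070562 -0.09521661  0.10358739] [3.7861918  2.29057913 4.43003748] 0.40562207456949756
1 rows; turn [ 0.017 -0.043 -0.009]
[-0.009 -0.058 -0.011]
```

>>> jog_arm([
  [[-0.05,0,-0.02,0,-0.03,0,-1],[-0.04,0,-0.01,0,0,0,-1],[-0.04,0,0,0,0,0,-1],[0,0,0,0,0,0,-1],[0,0,0,0,0,0,-1]],
])

```text
time: 23.82
tool_pos: [0.64, -0.0955, 0.1042]
tcp_rot: [-3.065, -0.353, -0.417]
wrist_force: [16.3, 6.4, -3.3]
width: 0.404
grip_force: 51.0
```

```bash
python3 sp.py short .0003 .0 .067 .4
```

```text
[ 0.63998661 -0.09548241  0.10423519] [16.26471043  6.36493634 -3.34823281] 0.40437167677177893
1 rows; turn [ 0.032 -0.078 -0.025]
[ 0.009 -0.062  0.017]
```

Against the cleat. I press down, release and retreat.

>>> jog_arm([
  [[0.02,-0.01,0.03,0.02,-0.05,0,-1],[0,0,0.03,0,0,0,-1],[0,0,0,0,0,0,-1],[0,0,0,0,0,0,-0.1],[0,0,0,0,0,0,0.2]],
])

```text
time: 24.23
tool_pos: [0.6348, -0.0951, 0.0994]
tcp_rot: [-3.065, -0.358, -0.386]
wrist_force: [-0.4, 0.4, -0.5]
width: 0.578
grip_force: 0.0
```

>>> jog_arm([
  [[0,0,0,0,0,0,0.4],[0,0,0,0,0,0,0.6],[0,0,0,0,0,0,0.6],[0,0,-0.5,0,0,0,0.6],[0,0,-1,0,0,0,0.6]],
])

```text
time: 24.65
tool_pos: [0.6214, -0.0973, 0.139]
tcp_rot: [-3.063, -0.356, -0.375]
wrist_force: [0.3, -0.0, 0.0]
width: 0.797
grip_force: 0.0
```

>>> jog_arm([
  [[0,0,-1,0,0,0,0.6],[0,0,-1,0,0,0,0.6],[0,0,-1,0,0,0,0.6],[0,0,-1,0,0,0,0.6],[0,0,-1,0,0,0,0.6]],
])

```text
time: 25.07
tool_pos: [0.5872, -0.1071, 0.2897]
tcp_rot: [-3.065, -0.357, -0.388]
wrist_force: [0.7, -0.5, -0.7]
width: 0.802
grip_force: 0.0
```

>>> jog_arm([
  [[-0.9,0.9,-0.5,0,0,0,0.6],[-0.9,0.9,-0.5,0,0,0,0.6],[-0.9,0.9,0,0,0,0,0.6],[-0.9,0.9,0,0,0,0,0.6],[0,0,0,0,0,0,0.6]],
])

```text
time: 25.48
tool_pos: [0.5004, -0.2423, 0.289]
tcp_rot: [-3.068, -0.35, -0.384]
wrist_force: [-0.5, 0.6, -1.0]
width: 0.8
grip_force: 0.0
```

Run:
```python
from chk import *
I={}
for n in("side","top"):
    I[n],_=viewer.read_camera(n); [contacts(k,n,I[n],0,17 if k=="short" else 24) for k in CR]
a=cv2.resize(I["top"][130:290,210:410],None,fx=2,fy=2);b=cv2.resize(I["side"][150:350,220:420],None,fx=2,fy=2)
c=np.zeros((400,800,3),np.uint8); c[:320,:400]=a; c[:,400:]=b
cv2.imwrite("pics/end.png",c)
```

```text
long side [[np.float64(-45.8), np.float64(-8.5), 674], [np.float64(-45.1), np.float64(9.7), 713], [np.float64(48.3), np.float64(9.4), 741], [np.float64(48.4), np.float64(-8.5), 616]]
mid side [[np.float64(-33.0), np.float64(10.2), 862], [np.float64(-32.9), np.float64(-8.0), 879], [np.float64(36.0), np.float64(-8.1), 822], [np.float64(36.1), np.float64(10.1), 885]]
short side [[np.float64(-20.6), np.float64(-9.5), 521], [np.float64(-20.4), np.float64(8.3), 536], [np.float64(22.7), np.float64(7.4), 485], [np.float64(22.8), np.float64(-10.7), 461]]
long top [[np.float64(-46.2), np.float64(9.6), 508], [np.float64(-46.0), np.float64(-8.2), 479], [np.float64(48.0), np.float64(-8.4), 478], [np.float64(48.5), np.float64(9.5), 495]]
mid top [[np.float64(-33.9), np.float64(-8.0), 616], [np.float64(-33.5), np.float64(9.9), 564], [np.float64(36.1), np.float64(-7.9), 550], [np.float64(36.5), np.float64(10.0), 472]]
short top [[np.float64(-20.8), np.float64(-9.6), 482], [np.float64(-20.4), np.float64(8.1), 470], [np.float64(23.5), np.float64(-10.0), 505], [np.float64(24.2), np.float64(7.9), 474]]
```

View pics/end.png

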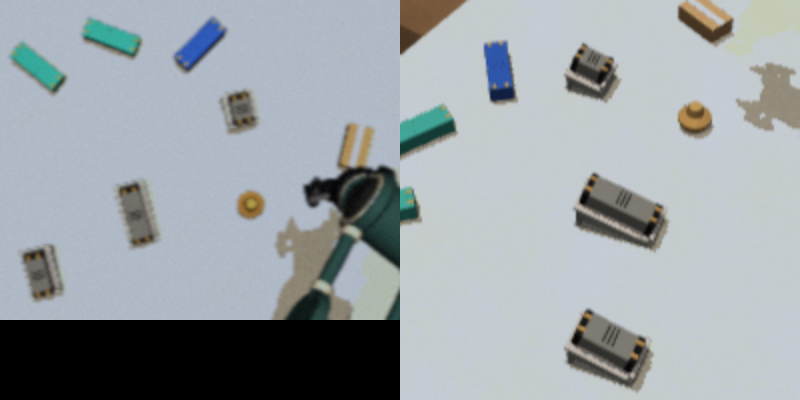

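All three packs are seated, squarely and at the cleat in both views: up-slope reading +1.1 to +1.6 mm, lateral within about 1.2 mm. The gripper is clear and the bystanders in view look unmoved, so I hand in.

```bash
python3 -c "
from workcell import bot; print(bot.finish_job())"
```

```text
the job is handed in; nothing more can be done
None
```

I laid the three grey packs on their matching cradles, longest first, each squarely on its bed and against its cleat, and handed the job in at about 25.6 s; no verdict was returned.

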